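Register a panel strip against a fence with a set-back spacer

TASK

Take the wooden spacer block out of the way and stand it upright on its end in the corner between the orange stop and the metal fence, touching both, with its 30 mm thickness as the distance off the stop. Then, sliding the white panel strip on the bench without lifting it, push it until its long edge lies flush along the fence and its end butts against the spacer, with the spacer still snug in the corner. Leave the glue bottle, tin, jar and screwdriver where they are.

Things in the scene. Friction and masses are not known exactly. Their poses are not given: they have to be found in the camera images.
- fence: fixed aluminium angle on the bench, 500 mm long, working face 25 mm high. Origin: on the bench at the middle of the length of its working face; its x axis points out of the back of the face (away from the robot), so the work lies on its -x side; y runs along the fence. Behind the face (x 0 to 6 mm the upright leg, then a 4 mm high foot to x 42 mm). Position and yaw vary.
- stop: fixed orange block, 60 (its x) x 30 (its y, along the fence) x 25 mm high, origin at the centre of its underside, axes parallel to the fence's. One of its 30 mm wide ends touches the fence face; centre 215 mm from the fence's middle, at its +y or its -y end (varies). The other end of the fence has the jar.
- strip: loose white panel strip with grey edges, 76 (x) x 240 (y) x 18 mm thick, about 0.26 kg, lying flat on the bench on the robot's side of the fence, askew; origin at the centre of its underside. In its final place its y axis is parallel to the fence's y. Slides with friction on the bench
- strip_mid (a point): centre of the panel strip, half-way through its 18 mm thickness
- spacer: loose brown wooden block standing on end between strip and fence, 44 (x) x 30 (y) x 70 mm high (z), about 70 g; origin at the centre of its underside. It may stand at any yaw. In its final place its y axis (30 mm) runs along the fence and its x axis (44 mm) square to it
- spacer_mid (a point): centre of the spacer block, 35 mm above its underside
- glue: loose yellow glue bottle with a red cap, 54 mm diameter, 160 mm high, standing on the robot's side beyond one end of the strip; a bystander; origin at the centre of its underside
- tin: loose red tin with a white paper label and pale lid, 68 mm diameter, 90 mm high, standing on the robot's side beyond the other end of the strip (which end varies); a bystander; origin at the centre of its underside
- jar: loose amber jar with a steel lid, 50 mm diameter, 75 mm high, standing by the fence at the end opposite the stop; a bystander; origin at the centre of its underside
- driver: loose green-handled screwdriver lying on the bench beyond the fence, about 200 mm long; a bystander
Mind the look-alikes: they are no part of the job. What is shaped like the spacer but turquoise is not meant.

How it is judged:
On the way:
1. the spacer stands upright and released in the corner of stop and fence (within 3 mm of the stop, 9 mm of the fence), on the strip's side of the stop (x of spacer_mid in the frame of fence between -0.031 and -0.019 m and angle between the x axis of spacer and the x axis of fence, either way round below 0.08 rad and angle between spacer's own z axis and vertical below 0.06 rad and height (world z) of spacer_mid between 0.03 and 0.038 m and ((y of spacer_mid in the frame of stop between 0.027 and 0.033 m and y of strip_mid in the frame of stop above 0 m) or (y of spacer_mid in the frame of stop between -0.033 and -0.027 m and y of strip_mid in the frame of stop below 0 m)) and contact force between the fingers and spacer below 0.1 N), for 0.2 s.
At the end, for the whole second after the job is handed in: The strip lies flat with its long edge along the fence (gap under 2.8 mm, parallel within 0.016 rad) and its end 30 mm from the stop within 3.5 mm, against the spacer, which stands upright, square within 0.08 rad, touching the stop within 3 mm and within 9 mm of the fence; all at rest and let go (x of spacer_mid in the frame of fence between -0.031 and -0.019 m and angle between the x axis of spacer and the x axis of fence, either way round below 0.08 rad and angle between spacer's own z axis and vertical below 0.06 rad and height (world z) of spacer_mid between 0.03 and 0.038 m and x of strip_mid in the frame of fence between -0.0408 and -0.0355 m and angle between the x axis of strip and the x axis of fence, either way round below 0.016 rad and height (world z) of strip_mid below 0.012 m and ((y of spacer_mid in the frame of stop between 0.027 and 0.033 m and y of strip_mid in the frame of stop between 0.1615 and 0.1685 m) or (y of spacer_mid in the frame of stop between -0.033 and -0.027 m and y of strip_mid in the frame of stop between -0.1685 and -0.1615 m)) and linear speed of each of strip, spacer below 0.01 m/s).
It fails at once if the strip is lifted off the bench by more than 15 mm (height (world z) of strip_mid above 0.024 m).
It fails at once if the glue bottle is moved over 20 mm or tipped (distance of glue from where it was at the start of the episode above 0.02 m or angle between glue's own z axis and vertical above 0.3 rad).
It fails at once if the tin is moved over 20 mm or tipped (distance of tin from where it was at the start of the episode above 0.02 m or angle between tin's own z axis and vertical above 0.3 rad).
It fails at once if the jar is moved over 20 mm or tipped (distance of jar from where it was at the start of the episode above 0.02 m or angle between jar's own z axis and vertical above 0.3 rad).
It fails at once if the screwdriver is moved over 20 mm (distance of driver from where it was at the start of the episode above 0.02 m).
It also fails if it takes over 72 s, if anything falls off the work surface, if the arm or the gripper's body presses on something with over 40 N, if the wrist force passes 120 N, or if a joint passes its speed limit or range.

ROBOT

A 6-joint arm with a two-finger parallel gripper is mounted at the origin on the work surface. World frame = base frame: x ahead of the robot, y to its left, z up, the work surface at z = 0. Lengths are in m, angles in rad, forces in N, time in s.
With the tool pointing down it reaches from about 0.375 to 0.975 m from the base axis. Payload 3.8 kg.
Tool frame: the origin (TCP) lies midway between the tips of the shut fingers; the grasp point (between the pads) lies 19 mm behind it (r.grasp_offset is the distance from the TCP to the grasp point, in m); z points along the fingers, y is the line along which they close (so a half turn about z gives the same grasp; the last joint's range is limited). The gripper opens to 85 mm and grips with 20 to 120 N. Pads are 22 mm wide; open, the fingers measure 114 mm over their backs; the gripper's body (76 mm by 85 mm) begins 54 mm behind the grasp point. The pads swing forward as they close: fully open they stand 13 mm farther back than shut.
Start: joints at [-1.274, 0.264, 1.604, -0, 1.274, -0.037], TCP at [0.221, -0.638, 0.231] pointing down, gripper open.
Joint ranges: [-2.63, 2.63], [-0.94, 2.18], [0.31, 2.57], [-1.31, 4.45], [0, 2.66], [-2.55, 2.55]. Speed limits (rad/s): [2.57, 2.57, 3.14, 3.14, 3.14, 3.14].

INTERFACE

Orientations are given as a rotation vector (axis times angle).
In Python, from bench import r gives the robot as it stands.
- The arm moves only by the shell command python3 -m jog 'ROWS'. ROWS is JSON, a list of rows, each a list of 5 numbers: the shift along the tool's x, y, z in mm, then the turn about the tool's z in degrees, then the opening, from -1 (shut) to 1 (fully open). A call has 1 to 5 rows; each row is the pose to reach, as a shift and turn from the pose commanded when the call began, along the tool's axes at that moment; what a row does not reach only later rows make up. A row lasts 1/12 s, in which the tool goes at most 41.7 mm and 7.16 degrees, less where a joint would pass 70% of its speed; a pose out of reach is approached as far as the arm can. A call with a gripper value outside its range is refused whole. The fingers move at their own pace and stop on an object; the grip force is fixed at half the most. Time passes only in rows, so rows that repeat a pose let the fingers close. It gives the time, the measured TCP pose, the force, the opening and the grip force at its end, in the units of the state.
- r.get_obs(): the state, without advancing time (a new reading comes with each control period).
- r.camera(name): name is "side" or "top" or "wrist"; returns the picture (420x560x3 uint8, red, green, blue); there is no depth.
- r.camera_model(name): a dict with "fx", "fy", "cx", "cy" (pixels), "D" ([k1, k2, p1, p2, k3] as OpenCV has them; the pictures are not rectified), "xyz" and "rotation" of the camera in the world. Camera axes: x right, y up, looking along -z (the intrinsics and any distortion apply to the point x, -y, -z); pixel columns grow to the right and rows downward; lengths in m; the calibration is good to about 2 mm. A picture is of the moment at which its call begins: read the wrist's pose just before it. camera_model takes no time and is no camera call; for the wrist camera it gives the pose at the moment of the call.
- r.sign_off(): hands the job in; it is judged then, once.
The state is a dict: "time": time; "joints": joint angles; "joint_velocities": joint speeds; "tau": joint torques, N m; "eef_pos": TCP position; "eef_rot": TCP orientation; "ft_force": force on the tool from outside, world axes, zero at the start; "moment": the same for the moment, N m; "finger_gap": finger opening in m; "finger_force": force on a finger pad.
Only numpy, scipy, OpenCV 4.12 (cv2) and the standard library are available. Lean on these libraries where they do the work, as an engineer would, in place of code of your own. Each camera call takes 0.05 s, during which the arm holds its last target. There are 200 camera calls.

## Working session

There is one attempt and no reset: what is moved stays moved. The work goes in short steps, Python scripts to look and compute and a shell command to move; the robot and the scene stay as the last step left them, time stands still between calls to the robot, and variables do not carry over. Pictures are saved under pics/ and viewed, at most 10 in all, crops included, and the job is handed in when it is done.

```bash
mkdir -p pics; ls
python3 - <<'E'
from bench import r
import cv2
for n in ["top","side"]:
    cv2.imwrite(f"pics/{n}0.png",cv2.resize(r.camera(n)[:,:,::-1],(800,600),interpolation=cv2.INTER_CUBIC))
    print(n,r.camera_model(n))
o=r.get_obs();print(o["time"],o["eef_pos"],o["eef_rot"],r.grasp_offset,o["ft_force"])
E
```

```text
pics
top {'fx': 522.8742732810664, 'fy': 522.8742732810664, 'cx': 272.69282969630393, 'cy': 219.6787900350761, 'D': array([-0.05593319,  0.        ,  0.        ,  0.        ,  0.        ]), 'xyz': array([ 0.43219441, -0.0076891 ,  0.98497004]), 'rotation': array([ 0.15807574, -0.13374994, -1.56661281])}
side {'fx': 416.2814674512177, 'fy': 416.2814674512177, 'cx': 283.8129627245397, 'cy': 209.78491094164696, 'D': array([-0.12622411,  0.        ,  0.        ,  0.        ,  0.        ]), 'xyz': array([ 0.44066637, -0.71701773,  0.48938206]), 'rotation': array([ 1.05103839, -0.11350085, -0.20423181])}
0.1 [ 0.22097108 -0.63709917  0.23007422] [-3.09594871e+00 -5.21580177e-01  3.96900990e-04] 0.0187 [ 0.72024347 -1.10931723 -0.15496677]
```

View pics/top0.png

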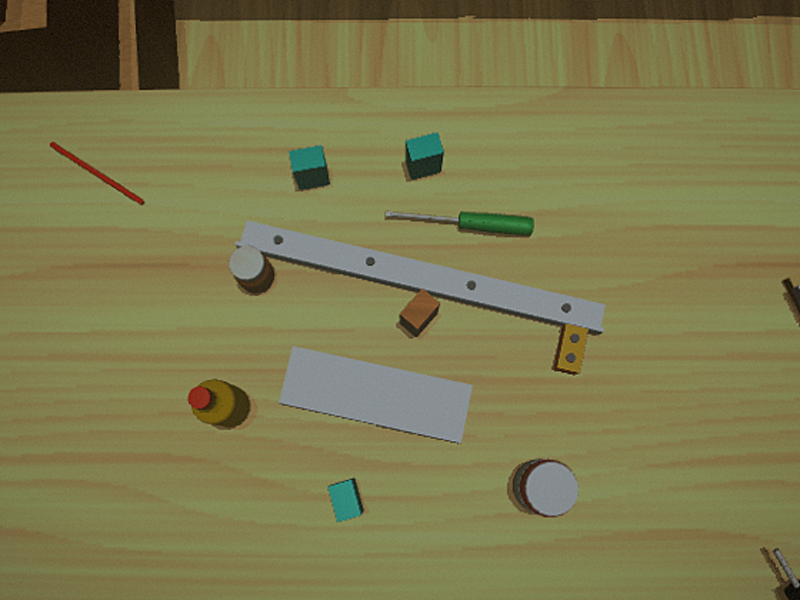

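View pics/side0.png

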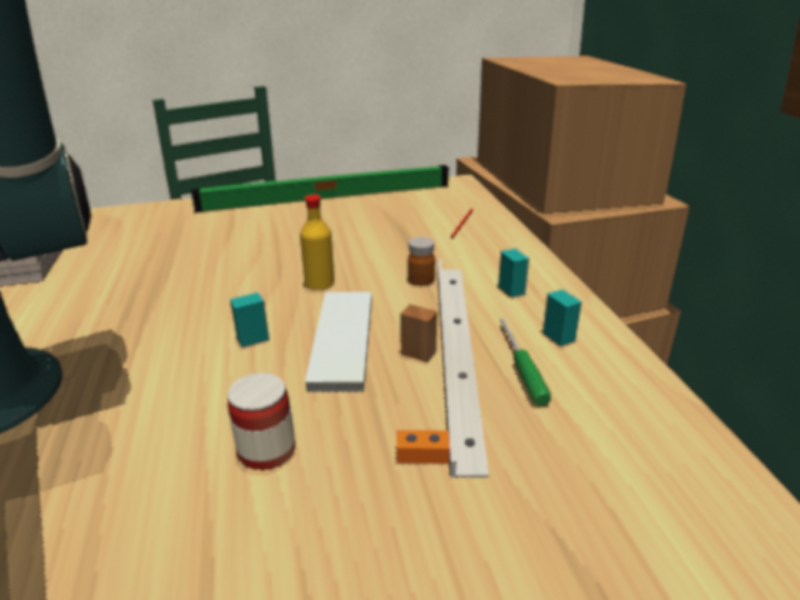

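Top view (800x600): the brown spacer's top is at (419,307). The look-alikes are turquoise blocks at (310,165), (424,155) and (345,500), so I choose the brown one. The fence runs from (240,245) to (602,330), the stop is at (570,350), the jar (250,265), the glue (215,400), the tin (548,488) and the strip (375,395). Next is a close crop to check and measure.

```bash
cat > h.py <<'E'
import numpy as np,cv2
from scipy.spatial.transform import Rotation as R
from bench import r
def cam(n):
    m=r.camera_model(n);K=np.array([[m["fx"],0,m["cx"]],[0,m["fy"],m["cy"]],[0,0,1.]])
    Rm=np.array(m["rotation"]);Rm=R.from_rotvec(Rm).as_matrix() if Rm.ndim==1 else Rm
    return K,np.array(m["D"]),np.array(m["xyz"]),Rm@np.diag([1,-1,-1])
def px2w(c,p,z):
    K,D,t,Rc=c
    u=cv2.undistortPoints(np.array(p,float).reshape(-1,1,2),K,D).reshape(-1,2)
    d=np.c_[u,np.ones(len(u))]@Rc.T
    z=np.broadcast_to(z,len(u))
    return t+d*((z-t[2])/d[:,2])[:,None]
def w2px(c,P):
    K,D,t,Rc=c
    return cv2.projectPoints((np.array(P,float).reshape(-1,3)-t)@Rc,np.zeros(3),np.zeros(3),K,D)[0].reshape(-1,2)
def crop(n,x,y,w,f):
    im=r.camera(n)[:,:,::-1][y:y+int(w*.75),x:x+w]
    cv2.imwrite(f,cv2.resize(im,(800,600),interpolation=cv2.INTER_CUBIC))
E
python3 - <<'E'
from h import *
crop("top",160,145,280,"pics/c1.png")
E
```

```text
(no output)
```

View pics/c1.png

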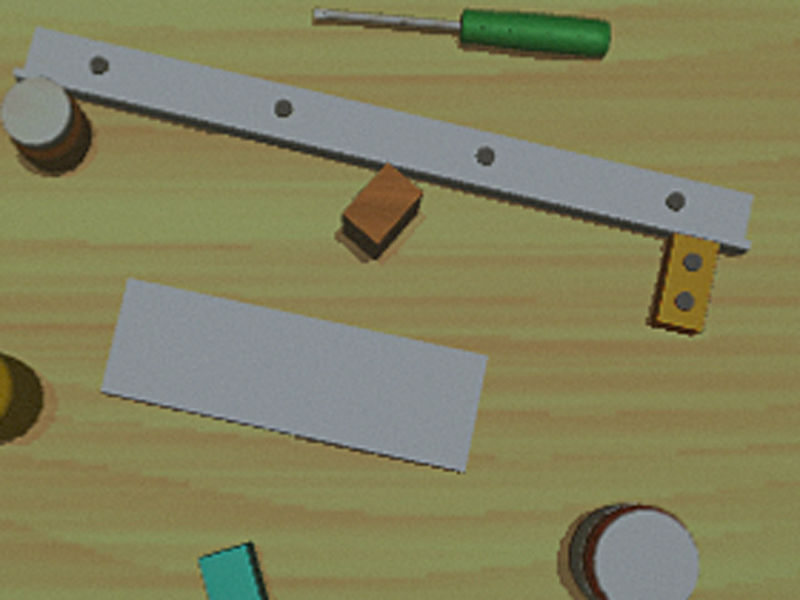

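Crop (x2.857, offset 160,145): the brown spacer's top corners are (388,166), (422,192), (378,244), (342,213). The fence face edge runs (16,71) to (747,241). The stop is at the right (-y) end, and the strip corners are (128,279), (487,355), (464,471), (102,391).

```bash
cat > m.py <<'E'
from h import *
c=cam("top")
def q(l): return (np.array(l,float)+.5)/(800/280)-.5+[160,145]
f=px2w(c,q([(16,71),(747,241)]),.025)[:,:2]
st=px2w(c,q([(676,236),(719,244),(702,332),(661,322)]),.025)[:,:2]
s=px2w(c,q([(128,279),(487,355),(464,471),(102,391)]),.018)[:,:2]
b=px2w(c,q([(388,166),(422,192),(378,244),(342,213)]),.07)[:,:2]
jar=px2w(c,q([(37,113)]),.075)[0,:2];tin=px2w(c,q([(645,563)]),.09)[0,:2]
gl=px2w(c,[[200/800*560,398/600*420]],.16)[0,:2]
ang=lambda d:np.degrees(np.arctan2(d[1],d[0]))
print("fence",f,np.linalg.norm(f[0]-f[1]),f.mean(0))
y=(f[0]-f[1]);y/=np.linalg.norm(y);x=np.array([y[1],-y[0]]);print("fence x yaw",ang(x))
o=f.mean(0);F=lambda p:np.round(np.c_[(np.atleast_2d(p)-o)@x,(np.atleast_2d(p)-o)@y],4)
print("stop",st.mean(0),F(st),"mean",F(st.mean(0)))
print("strip",s.mean(0),"\n",F(s),F(s.mean(0)),"yaw y",ang(s[0]-s[1]),ang(s[3]-s[2]))
print("spacer",b.mean(0),F(b.mean(0)),[ (np.linalg.norm(b[i]-b[i-1]),ang(b[i]-b[i-1])) for i in range(4)])
print("jar",jar,F(jar),"tin",tin,F(tin),"glue",gl,F(gl))
E
python3 m.py; python3 -c "
from h import *
o=r.get_obs();print(R.from_rotvec(o['eef_rot']).as_matrix().round(3))"
```

```text
fence [[ 0.71083746  0.21303354]
 [ 0.59433764 -0.26918005]] 0.49608684211392917 [ 0.65258755 -0.02807325]
fence x yaw -13.58204658236157
stop [ 0.56665247 -0.23038719] [[-0.0075 -0.2022]
 [-0.0062 -0.2306]
 [-0.0653 -0.2308]
 [-0.0651 -0.2037]] mean [[-0.036  -0.2168]]
strip [0.50930668 0.02594091] 
 [[-0.1175  0.1395]
 [-0.1112 -0.0996]
 [-0.187  -0.1015]
 [-0.1922  0.1371]] [[-0.152   0.0189]] yaw y 77.93872380935659 77.67060493163504
spacer [ 0.61088372 -0.03061138] [[-0.0399 -0.0123]] [(np.float64(0.04157963329863305), np.float64(-43.99461367564824)), (np.float64(0.026898035113383564), np.float64(-128.321108798578)), (np.float64(0.042964577788695224), np.float64(139.8999816835366)), (np.float64(0.029716231430283263), np.float64(48.65438425353399))]
jar [0.66874052 0.1870532 ] [[-0.0348  0.2129]] tin [ 0.39234961 -0.18241439] [[-0.2167 -0.2111]] glue [0.49272217 0.21549058] [[-0.2126  0.1992]]
[[ 0.945  0.328 -0.001]
 [ 0.328 -0.945  0.002]
 [ 0.    -0.002 -1.   ]]
```

```bash
for i in 1 2 3 4; do python3 -m jog '[[142,-111,0,0,1],[142,-111,0,0,1],[142,-111,0,0,1],[142,-111,0,0,1],[142,-111,0,0,1]]' | tail -c 300; done
for i in 1 2 3 4; do python3 -m jog '[[0,0,0,-30,1],[0,0,0,-30,1],[0,0,0,-30,1],[0,0,0,-30,1],[0,0,0,-30,1]]' | tail -c 300; done
python3 - <<'E'
from h import *
o=r.get_obs();print(o["time"],o["eef_pos"],R.from_rotvec(o['eef_rot']).as_matrix().round(3),r.camera_model("wrist"))
crop("wrist",0,0,560,"pics/w1.png")
E
```

```text
time: 0.57
eef_pos: [0.321, -0.4817, 0.2307]
eef_rot: [-3.094, -0.525, -0.002]
ft_force: [-0.5, -0.5, 0.4]
finger_gap: 0.0857
finger_force: 0.0
time: 0.98
eef_pos: [0.4186, -0.3308, 0.2311]
eef_rot: [-3.095, -0.526, -0.002]
ft_force: [-0.1, 1.0, -0.5]
finger_gap: 0.0852
finger_force: 0.0
time: 1.4
eef_pos: [0.5167, -0.1794, 0.2312]
eef_rot: [-3.095, -0.527, -0.002]
ft_force: [-0.4, -0.2, -0.8]
finger_gap: 0.0852
finger_force: 0.0
time: 1.82
eef_pos: [0.6146, -0.0281, 0.231]
eef_rot: [-3.096, -0.526, -0.002]
ft_force: [-0.6, -1.2, 1.1]
finger_gap: 0.0856
finger_force: 0.0
time: 2.23
eef_pos: [0.6121, -0.0329, 0.2309]
eef_rot: [2.855, 1.311, -0.002]
ft_force: [0.5, -0.2, 0.8]
finger_gap: 0.0856
finger_force: 0.0
time: 2.65
eef_pos: [0.6121, -0.0329, 0.2311]
eef_rot: [-2.421, -2.002, 0.001]
ft_force: [0.7, 0.6, 1.0]
finger_gap: 0.0854
finger_force: 0.0
time: 3.07
eef_pos: [0.6122, -0.0326, 0.2312]
eef_rot: [-1.822, -2.559, 0.001]
ft_force: [0.3, 0.1, 0.0]
finger_gap: 0.0855
finger_force: 0.0
time: 3.48
eef_pos: [0.6122, -0.0325, 0.2312]
eef_rot: [-1.099, -2.943, 0.0]
ft_force: [0.2, -0.1, 1.0]
finger_gap: 0.0853
finger_force: 0.0
3.4833 [ 0.61224141 -0.03245732  0.23117599] [[-0.755  0.656 -0.   ]
 [ 0.656  0.755 -0.   ]
 [ 0.    -0.    -1.   ]] {'fx': 364.89268829626525, 'fy': 364.89268829626525, 'cx': 278.71280444524695, 'cy': 205.97523202154153, 'D': array([0.02723987, 0.        , 0.        , 0.        , 0.        ]), 'xyz': array([0.55513015, 0.01709   , 0.37255505]), 'rotation': array([-0.28400703, -0.12854552,  0.84884733])}
```

View pics/w1.png

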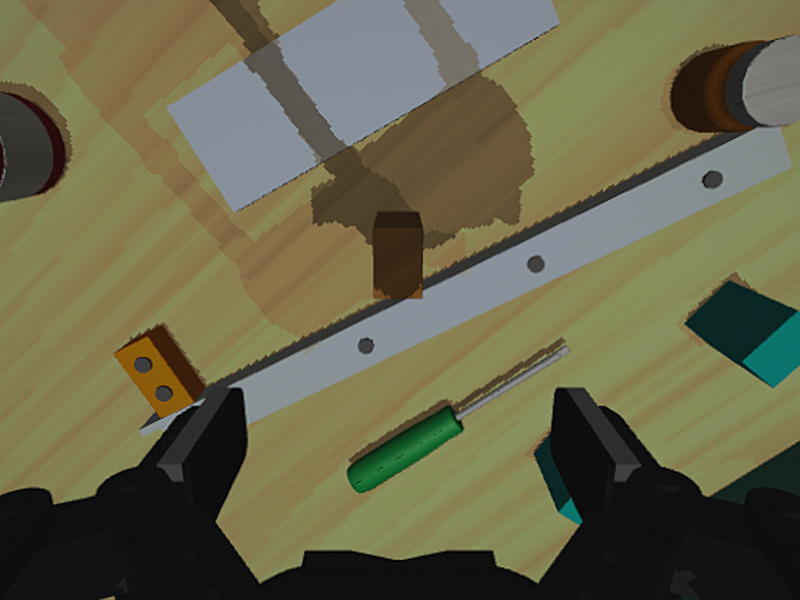

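The wrist view shows the spacer's top face between about (373,228), (421,228), (422,297) and (373,297), and the fingers are square to it. The fence edge lies just beyond, and the stop is at (155,370).

Run:
```python
from h import *
c=cam("wrist")
q=lambda l:(np.array(l,float)+.5)*.7-.5
b=px2w(c,q([(374,228),(421,229),(422,297),(373,297)]),.07)[:,:2]
print(b,b.mean(0))
for i in range(4): d=b[i]-b[i-1];print(np.linalg.norm(d),np.degrees(np.arctan2(d[1],d[0])))
Rm=R.from_rotvec(r.get_obs()["eef_rot"]).as_matrix();t=r.get_obs()["eef_pos"]
print(Rm.T@(np.r_[b.mean(0),.035]-t)*1000)
st=px2w(c,q([(115,352),(160,418),(195,402)]),.025);print(st)
f=px2w(c,q([(270,374),(680,167)]),.025);print(f)
```

```text
[[ 0.58617899 -0.02895846]
 [ 0.60469117 -0.00864328]
 [ 0.63687817 -0.03521267]
 [ 0.61726104 -0.05769343]] [ 0.61125234 -0.03262696]
0.042329567539988976 137.24701287461184
0.02748468333907661 47.65870097626348
0.04173650429185288 -39.5386342504962
0.02983649488404049 -131.10856035013396
[  0.6107372   -0.78675576 196.22655764]
[[ 0.53563957 -0.23589526  0.025     ]
 [ 0.59239294 -0.2524492   0.025     ]
 [ 0.60047141 -0.22304721  0.025     ]]
[[ 0.62091588 -0.16512218  0.025     ]
 [ 0.69114631  0.13867989  0.025     ]]
```

```bash
python3 -m jog '[[0.6,-0.8,60,-0.5,1],[0.6,-0.8,100,-0.5,1],[0.6,-0.8,140,-0.5,1],[0.6,-0.8,140,-0.5,1]]' | tail -7
python3 -m jog '[[0,0,28,0,1],[0,0,56,0,1],[0,0,56,0,1],[0,0,56,0,-1],[0,0,56,0,-1]]' | tail -7
python3 -m jog '[[0,0,0,0,-1],[0,0,0,0,-1],[0,0,0,0,-1],[0,0,0,0,-1],[0,0,0,0,-1]]' | tail -7
python3 -m jog '[[0,0,-20,0,-1],[0,0,-40,0,-1],[0,0,-60,0,-1],[0,0,-60,0,-1]]' | tail -7
python3 - <<'E'
from h import *
crop("side",230,150,160,"pics/s1.png")
o=r.get_obs();print(R.from_rotvec(o['eef_rot']).as_matrix().round(4))
E
```

```text
time: 3.87
eef_pos: [0.6066, -0.0322, 0.0847]
eef_rot: [-1.091, -2.936, 0.004]
ft_force: [-1.3, -0.0, -1.1]
finger_gap: 0.0851
finger_force: 0.0
time: 4.28
eef_pos: [0.6123, -0.0325, 0.0366]
eef_rot: [1.087, 2.946, 0.001]
ft_force: [1.1, 0.6, 0.1]
finger_gap: 0.0637
finger_force: 0.0
time: 4.7
eef_pos: [0.6133, -0.0326, 0.0377]
eef_rot: [1.083, 2.945, 0.002]
ft_force: [-0.4, -0.2, 6.5]
finger_gap: 0.0292
finger_force: 59.9
time: 5.03
eef_pos: [0.6147, -0.0326, 0.1003]
eef_rot: [1.082, 2.941, 0.003]
ft_force: [1.0, -0.4, -1.0]
finger_gap: 0.0293
finger_force: 59.2
[[-7.617e-01  6.479e-01  5.800e-03]
 [ 6.479e-01  7.617e-01 -5.000e-04]
 [-4.800e-03  3.400e-03 -1.000e+00]]
```

View pics/s1.png

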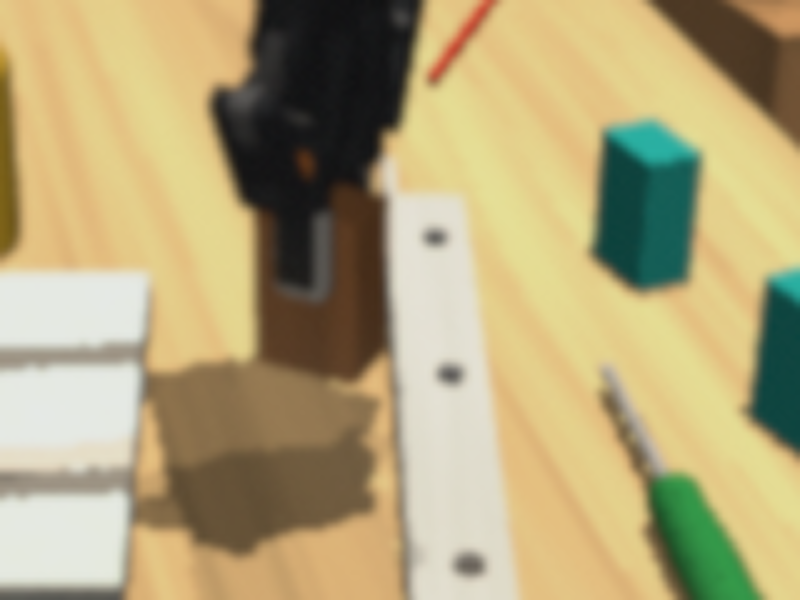

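The spacer is held upright at about z = 60 mm. I'll turn it square to the fence, hover near the corner and look closely.

```bash
python3 -m jog '[[-63,-122,0,-27,-1],[-63,-122,0,-27,-1],[-63,-122,0,-27,-1],[-63,-122,0,-27,-1],[-63,-122,0,-27,-1]]' | tail -7
python3 -m jog '[[0,0,0,0,-1],[0,0,0,0,-1]]' | tail -7
python3 - <<'E'
from h import *
o=r.get_obs();print(o["joints"],R.from_rotvec(o['eef_rot']).as_matrix().round(4))
import pickle
im=r.camera("wrist");pickle.dump((im,cam("wrist"),o),open("w2.pkl","wb"))
cv2.imwrite("pics/w2.png",cv2.resize(im[:,:,::-1],(800,600),interpolation=cv2.INTER_CUBIC))
E
```

```text
time: 5.5
eef_pos: [0.5783, -0.1697, 0.0937]
eef_rot: [-0.365, -3.118, 0.002]
ft_force: [0.1, 0.1, -0.6]
finger_gap: 0.0293
finger_force: 59.5
time: 5.67
eef_pos: [0.5796, -0.1654, 0.0941]
eef_rot: [-0.369, -3.118, -0.001]
ft_force: [0.3, 0.3, 0.4]
finger_gap: 0.0291
finger_force: 59.5
[-3.19659374e-01  2.49782418e-01  1.88966350e+00  6.94138143e-04
  1.00405049e+00 -1.65502128e+00] [[-9.723e-01  2.336e-01 -1.600e-03]
 [ 2.336e-01  9.723e-01  1.200e-03]
 [ 1.800e-03  7.000e-04 -1.000e+00]]
```

View pics/w2.png

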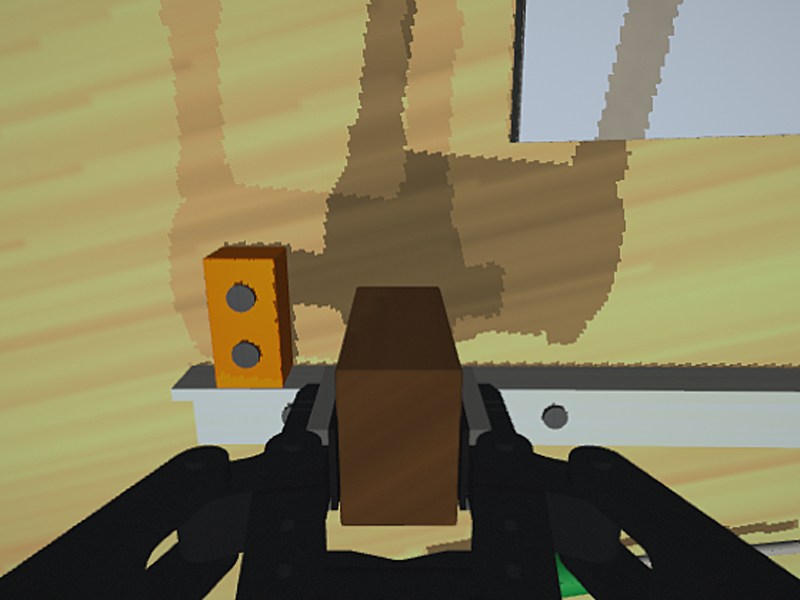

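The wrist view shows the corner clearly. The stop's top corners are (204,259), (277,257), (283,387) and (217,387), and the fence's top edge runs (175,390) to (800,391). The held spacer's top is (337,371), (461,371), (457,524), (341,524), and the strip's near corner is (513,142).

```bash
cat > m2.py <<'E'
from h import *
import pickle
im,c,o=pickle.load(open("w2.pkl","rb"))
q=lambda l:(np.array(l,float)+.5)*.7-.5
f=px2w(c,q([(175,389.5),(740,391)]),.025)[:,:2]
st=px2w(c,q([(204,259),(277,257),(283,387),(217,387)]),.025)[:,:2]
b=px2w(c,q([(337,371),(461,371),(457,524),(341,524)]),.07+o["eef_pos"][2]-.0365)[:,:2]
cor=px2w(c,q([(515,141),(800,134)]),.018)[:,:2]
y=f[1]-f[0];y/=np.linalg.norm(y);x=np.array([y[1],-y[0]]);print("fence pt",f[0],"x yaw deg",np.degrees(np.arctan2(x[1],x[0])))
g=lambda p:np.round(np.c_[(p-f[0])@x,(p-f[0])@y]*1000,1)
print("stop",g(st));print("spacer",g(b),"tcp",g(o["eef_pos"][None,:2]))
print("strip",g(cor))
Rm=R.from_rotvec(o["eef_rot"]).as_matrix();print("tool x,y yaw",np.degrees(np.arctan2(*Rm[[1,0],1])))
np.savez("fr.npz",o=f[0],x=x,y=y)
E
python3 m2.py
```

```text
fence pt [ 0.59002611 -0.27024766] x yaw deg -13.541363718633
stop [[-59.8  19.3]
 [-60.7  49.4]
 [ -1.2  48.1]
 [ -1.2  18.7]]
spacer [[-58.1  85.7]
 [-58.2 113.9]
 [-16.3 114.4]
 [-16.2  85.4]] tcp [[-34.7  99.5]]
strip [[-106.7  146.1]
 [-108.6  257.3]]
tool x,y yaw 76.48917732609459
```

```bash
python3 -m jog '[[-11,-27,0,0,-1],[-11,-27,0,0,-1],[-11,-27,25,0,-1],[-11,-27,52,0,-1],[-11,-27,52,0,-1]]' | tail -7
cat > p.py <<'E'
from h import *
a=np.load("fr.npz");o=r.get_obs();p=o["eef_pos"]
print("t",o["time"],"tcp fence xy",((p[:2]-a["o"])@a["x"]*1000).round(1),((p[:2]-a["o"])@a["y"]*1000).round(1),"z",p[2].round(4),"F fence",(o["ft_force"][:2]@a["x"]).round(1),(o["ft_force"][:2]@a["y"]).round(1),o["ft_force"][2].round(1))
E
python3 p.py
python3 -m jog '[[0,0,2,0,-1],[0,0,2,0,-1],[0,-2,2,0,-1],[0,-2,2,0,-1]]' >/dev/null; python3 p.py
python3 -m jog '[[0,-1.5,0,0,-1],[0,-3,0,0,-1],[0,-3,0,0,-1]]' >/dev/null; python3 p.py
```

```text
time: 6.13
eef_pos: [0.5867, -0.1951, 0.0478]
eef_rot: [0.364, 3.118, -0.003]
ft_force: [-10.5, -0.5, 22.9]
finger_gap: 0.0293
finger_force: 75.6
t 6.1333 tcp fence xy -20.8 72.2 z 0.0478 F fence -10.1 -3.0 22.9
t 6.4667 tcp fence xy -20.8 72.0 z 0.0478 F fence -13.2 4.0 32.2
t 6.7167 tcp fence xy -20.8 71.7 z 0.0478 F fence -12.9 12.8 32.4
```

The spacer seems to be catching on the fence top, because x overshot by about 3 mm. Back up and look.

```bash
python3 -m jog '[[0,5,-10,0,-1],[0,5,-45,0,-1],[9,12,-50,0,-1],[9,12,-50,0,-1],[9,12,-50,0,-1]]' >/dev/null; python3 p.py
python3 -m jog '[[0,0,0,0,-1],[0,0,0,0,-1]]' | tail -2; python3 p.py
python3 - <<'E'
from h import *
a=r.camera("wrist")[:,:,::-1][140:420,140:420];b=r.camera("side")[:,:,::-1][150:360,220:430]
cv2.imwrite("pics/e1.png",np.hstack([cv2.resize(a,(400,400)),cv2.resize(b,(400,400))]))
E
```

```text
t 7.1333 tcp fence xy -32.0 80.1 z 0.0913 F fence -0.3 -0.2 -1.5
finger_gap: 0.0293
finger_force: 72.6
t 7.3 tcp fence xy -32.9 79.2 z 0.0894 F fence 0.4 -0.1 -0.8
```

View pics/e1.png

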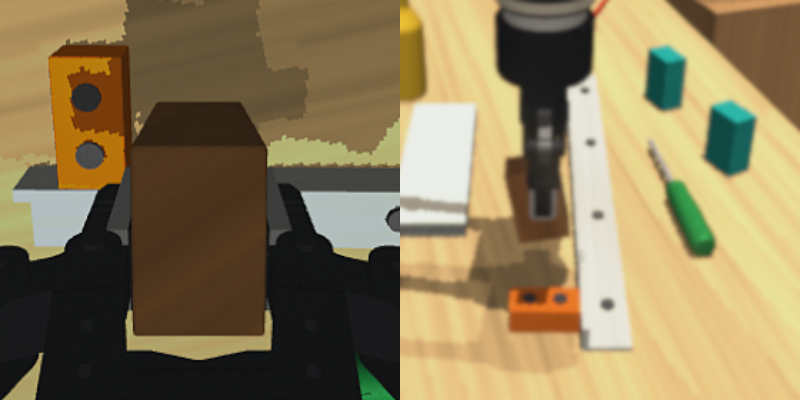

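The spacer slipped up in the grip and tilted, far side high. I'll set it down on the open bench beside the corner, release so it settles flat, then regrasp.

```bash
python3 -m jog '[[14,20,20,0,-1],[14,20,40,0,-1],[14,20,46,0,-1],[14,20,46,0,-1],[14,20,46,0,-1]]' >/dev/null; python3 p.py
python3 -m jog '[[0,0,4,0,-1],[0,0,6,0,-1],[0,0,6,0,-1]]' >/dev/null; python3 p.py
```

```text
t 7.8167 tcp fence xy -45.9 98.6 z 0.0448 F fence 0.1 -0.8 -0.1
t 8.0667 tcp fence xy -45.2 98.6 z 0.0397 F fence -0.2 0.3 -1.2
```

```bash
for i in 1 2 3; do python3 -m jog '[[0,0,2,0,-1],[0,0,4,0,-1],[0,0,4,0,-1]]' >/dev/null; python3 p.py; done
```

```text
t 8.3167 tcp fence xy -46.0 98.9 z 0.0351 F fence -0.1 -0.2 -1.1
t 8.5667 tcp fence xy -46.2 99.0 z 0.0308 F fence -0.2 -0.0 -0.4
t 8.8167 tcp fence xy -44.9 98.9 z 0.0297 F fence -3.5 1.1 13.5
```

```bash
python3 -m jog '[[0,0,-1,0,1],[0,0,-1,0,1],[0,0,-1,0,1],[0,0,-1,0,1],[0,0,-1,0,1]]' | tail -2; 
python3 -m jog '[[0,0,-30,0,1],[0,0,-60,0,1],[0,0,-60,0,1],[0,0,-60,0,1]]' | tail -2; python3 p.py
python3 - <<'E'
from h import *
import pickle
o=r.get_obs();im=r.camera("wrist");pickle.dump((im,cam("wrist"),o),open("w3.pkl","wb"))
a=im[:,:,::-1][150:420,140:410];b=r.camera("side")[:,:,::-1][150:360,220:430]
cv2.imwrite("pics/e2.png",np.hstack([cv2.resize(a,(400,400)),cv2.resize(b,(400,400))]))
E
```

```text
finger_gap: 0.0852
finger_force: 0.0
finger_gap: 0.0854
finger_force: 0.0
t 9.5667 tcp fence xy -43.7 98.7 z 0.0906 F fence 0.3 0.2 -0.0
```

View pics/e2.png

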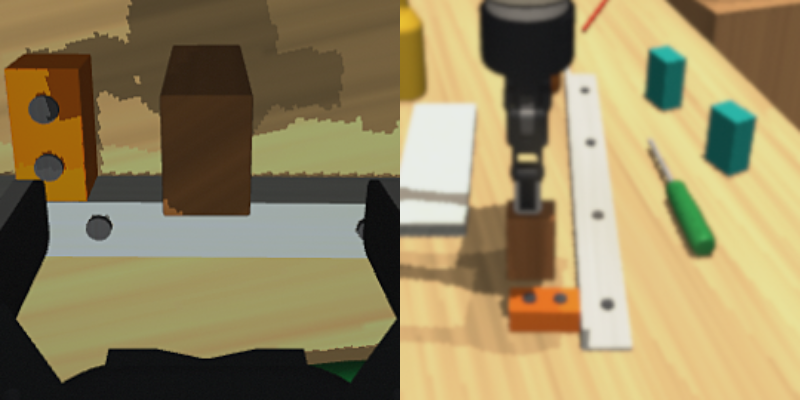

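It stands flat again. In the left half of the picture its top is (160,96), (253,96), (251,215), (163,215), and the fence edge is at y≈202.

Run:
```python
from h import *
import pickle
im,c,o=pickle.load(open("w3.pkl","rb"))
q=lambda l:(np.array(l,float)+.5)*270/400-.5+[140,150]
a=np.load("fr.npz");g=lambda p:np.round(np.c_[(p[:,:2]-a["o"])@a["x"],(p[:,:2]-a["o"])@a["y"]]*1000,1)
b=px2w(c,q([(160,96),(253,96),(251,215),(163,215)]),.07)
print(g(b),g(b).mean(0),"fence",g(px2w(c,q([(60,202),(340,204)]),.025)),"stop",g(px2w(c,q([(6,68),(17,201)]),.025)))
print(g(o["eef_pos"][None]))
```

```text
[[-66.8  84.2]
 [-66.9 113.3]
 [-24.8 113.8]
 [-24.7  84.3]] [-45.8  98.9] fence [[ -3.8  36.6]
 [ -3.2 155.8]] stop [[-63.   20. ]
 [ -4.3  18.4]]
[[-43.7  98.7]]
```

```bash
python3 -m jog '[[0,0,30,0,1],[0,0,53,0,1],[0,0,53,0,1],[0,0,53,0,-1],[0,0,53,0,-1]]' >/dev/null
python3 -m jog '[[0,0,0,0,-1],[0,0,0,0,-1],[0,0,0,0,-1],[0,0,0,0,-1],[0,0,0,0,-1]]' | tail -2; python3 p.py
python3 -m jog '[[0,0,-4,0,-1],[0,0,-4,0,-1],[-6,-12,-4,0,-1],[-13,-26,-4,0,-1],[-13,-26,-4,0,-1]]' | tail -2; python3 p.py
python3 -m jog '[[0,0,0,0,-1],[0,0,0,0,-1]]' | tail -2; python3 p.py
```

```text
finger_gap: 0.029
finger_force: 60.3
t 10.5 tcp fence xy -44.4 98.8 z 0.0369 F fence -0.5 0.3 5.3
finger_gap: 0.0293
finger_force: 59.9
t 10.9167 tcp fence xy -30.9 70.1 z 0.0394 F fence 1.1 0.2 -0.3
finger_gap: 0.0292
finger_force: 59.9
t 11.0833 tcp fence xy -32.9 72.3 z 0.0388 F fence 0.2 -0.3 -1.0
```

```bash
for i in 1 2 3 4 ; do python3 -m jog '[[0,-1,0,0,-1],[0,-2,0,0,-1],[0,-2,0,0,-1]]' >/dev/null; python3 p.py; done
```

```text
t 11.3333 tcp fence xy -33.0 71.0 z 0.0391 F fence -0.1 -0.7 -0.6
t 11.5833 tcp fence xy -32.7 69.0 z 0.0393 F fence -0.0 0.3 -0.8
t 11.8333 tcp fence xy -32.7 66.8 z 0.0393 F fence -1.1 -0.2 -1.1
t 12.0833 tcp fence xy -32.7 64.7 z 0.0393 F fence -0.1 0.3 -0.6
```

```bash
python3 -m jog '[[0,-1,0,0,-1],[0,-1,0,0,-1],[0,-1,0,0,-1]]' >/dev/null; python3 p.py
python3 -m jog '[[0,-1,0,0,-1],[0,-1,0,0,-1],[0,-1,0,0,-1]]' >/dev/null; python3 p.py
```

```text
t 12.3333 tcp fence xy -32.7 63.9 z 0.0393 F fence 0.2 -0.2 -1.2
t 12.5833 tcp fence xy -32.7 62.9 z 0.0393 F fence 0.1 -0.2 -0.2
```

```bash
python3 -m jog '[[0,-1,0,0,-1],[0,-1,0,0,-1],[0,-1,0,0,-1]]' >/dev/null; python3 p.py
python3 -m jog '[[0,-1,0,0,-1],[0,-1,0,0,-1],[0,-1,0,0,-1]]' >/dev/null; python3 p.py
```

```text
t 12.8333 tcp fence xy -32.7 62.6 z 0.0393 F fence -0.2 2.7 0.4
t 13.0833 tcp fence xy -32.7 62.5 z 0.0393 F fence -0.2 6.8 0.5
```

```bash
python3 -m jog '[[0,1.5,0,0,-1],[-3,1.5,0,0,-1],[-5,1.5,0,0,-1],[-5,1.5,0,0,-1]]' >/dev/null; python3 p.py
for i in 1 2 3 4 5; do python3 -m jog '[[-1,0,0,0,-1],[-1,0,0,0,-1],[-1,0,0,0,-1]]' >/dev/null; python3 p.py; done
```

```text
t 13.4167 tcp fence xy -27.7 62.6 z 0.039 F fence -0.2 3.2 -0.4
t 13.6667 tcp fence xy -27.0 62.6 z 0.039 F fence 0.2 3.8 -1.1
t 13.9167 tcp fence xy -25.9 62.6 z 0.0391 F fence -0.9 4.7 -1.6
t 14.1667 tcp fence xy -24.7 62.6 z 0.0392 F fence -1.9 4.7 -1.6
t 14.4167 tcp fence xy -24.2 62.6 z 0.0392 F fence -3.2 4.1 -0.6
t 14.6667 tcp fence xy -24.2 62.6 z 0.0391 F fence -4.7 4.2 1.3
```

```bash
python3 -m jog '[[0.5,0.3,1,0,-1],[0.5,0.3,2,0,-1],[0.5,0.3,3,0,-1],[0.5,0.3,3,0,-1]]' >/dev/null; python3 p.py
python3 -m jog '[[0,0,0,0,0.2],[0,0,0,0,0.2],[0,0,0,0,0.2],[0,0,0,0,1],[0,0,0,0,1]]' | tail -2; python3 p.py
python3 -m jog '[[0,0,-30,0,1],[0,0,-60,0,1],[0,0,-90,0,1],[0,0,-90,0,1]]' | tail -2
python3 -m jog '[[30,30,0,0,1],[30,30,0,0,1],[30,30,0,0,1]]' >/dev/null;python3 p.py
python3 - <<'E'
from h import *
import pickle
o=r.get_obs();im=r.camera("wrist");pickle.dump((im,cam("wrist"),o),open("w4.pkl","wb"))
cv2.imwrite("pics/w4.png",cv2.resize(im[:,:,::-1],(800,600),interpolation=cv2.INTER_CUBIC))
E
```

```text
t 15.0 tcp fence xy -24.2 62.6 z 0.037 F fence -6.8 3.2 6.2
finger_gap: 0.074
finger_force: 0.0
t 15.4167 tcp fence xy -22.6 62.3 z 0.0366 F fence 0.3 -0.5 0.3
finger_gap: 0.0854
finger_force: 0.0
t 16.0 tcp fence xy -55.3 93.7 z 0.1254 F fence 0.8 0.4 -0.9
```

View pics/w4.png

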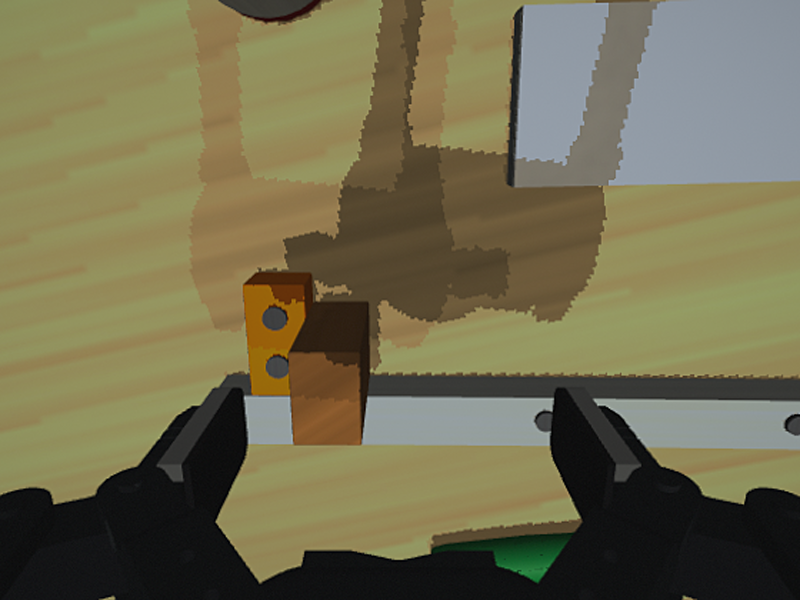

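The spacer stands in the corner: top face (289,351), (369,351), (361,445), (292,445), stop top (244,285) to (251,395), fence edge y≈396-399. The strip's corner is at (514,186), with its end edge running up to (521,6).

Run:
```python
from h import *
import pickle
im,c,o=pickle.load(open("w4.pkl","rb"))
q=lambda l:(np.array(l,float)+.5)*.7-.5
a=np.load("fr.npz");g=lambda p:np.round(np.c_[(p[:,:2]-a["o"])@a["x"],(p[:,:2]-a["o"])@a["y"]]*1000,1)
b=g(px2w(c,q([(289,351),(369,351),(361,445),(292,445)]),.07));print("spacer",b,b.mean(0))
print("fence",g(px2w(c,q([(250,396),(400,397),(790,399)]),.025)),"stop",g(px2w(c,q([(244,285),(251,395)]),.025)))
s=g(px2w(c,q([(521,6),(514,186),(799,181)]),.018));print("strip",s)
print(o["eef_pos"],r.camera_model("wrist"))
```

```text
spacer [[-43.6  47.9]
 [-43.7  80.7]
 [  0.5  76.6]
 [  0.5  46.7]] [-21.575  62.975]
fence [[  1.2  16.1]
 [  1.6  93.6]
 [  1.  292.5]] stop [[-58.5  18. ]
 [  0.6  16.7]]
strip [[-180.1  144.1]
 [-105.4  146.6]
 [-107.4  277.2]]
[ 0.55824317 -0.1662171   0.12535671] {'fx': 364.89268829626525, 'fy': 364.89268829626525, 'cx': 278.71280444524695, 'cy': 205.97523202154153, 'D': array([0.02723987, 0.        , 0.        , 0.        , 0.        ]), 'xyz': array([ 0.48585461, -0.14981034,  0.26725925]), 'rotation': array([-0.25624415, -0.20056437,  1.32744065])}
```

The spacer is well placed. Next I check the turquoise block's clearance, then plan the two-finger push.

Run:
```python
from h import *
c=cam("top");a=np.load("fr.npz");g=lambda p:np.round(np.c_[(p[:,:2]-a["o"])@a["x"],(p[:,:2]-a["o"])@a["y"]]*1000,1)
q=lambda l:(np.array(l,float)+.5)*.7-.5
print("block",g(px2w(c,q([(328,487),(354,479),(363,513),(337,521)]),.07)))
q2=lambda l:(np.array(l,float)+.5)/(800/280)-.5+[160,145]
print("strip",g(px2w(c,q2([(128,279),(487,355),(464,471),(102,391)]),.018)))
print("tin/jar",g(px2w(c,q2([(645,563)]),.09)),g(px2w(c,q2([(37,113)]),.075)),"glue",g(px2w(c,q([(200,398)]),.16)))
p=r.get_obs()["eef_pos"][:2];print(g(p[None]))
```

```text
block [[-273.5  295. ]
 [-257.   266.9]
 [-293.1  246.8]
 [-309.5  274.7]]
strip [[-113.3  389.7]
 [-107.1  150.5]
 [-182.9  148.7]
 [-188.   387.3]]
tin/jar [[-212.7   39.1]] [[-30.5 463. ]] glue [[-208.2  449.8]]
[[-53.9  93. ]]
```

```bash
python3 -m jog '[[76,88,0,0,1],[76,88,0,0,1],[76,88,0,0,1],[76,88,0,0,1]]' >/dev/null
python3 -m jog '[[75,87,0,0,1],[75,87,0,0,1],[75,87,0,0,1],[75,87,0,0,1],[75,87,0,0,1]]' >/dev/null;python3 p.py
python3 -m jog '[[0,0,0,0,1],[0,0,40,0,1],[0,0,80,0,1],[0,0,100,0,1],[0,0,100,0,1]]' >/dev/null;python3 p.py
python3 -m jog '[[0,0,8,0,1],[0,0,16,0,1],[0,0,16,0,1]]' >/dev/null;python3 p.py
```

```text
t 16.8 tcp fence xy -204.2 267.9 z 0.1266 F fence 1.3 -0.1 0.5
t 17.2167 tcp fence xy -207.9 264.9 z 0.0217 F fence -1.1 -0.2 -0.9
t 17.4667 tcp fence xy -203.7 267.0 z 0.0103 F fence -0.4 -0.1 0.6
```

```bash
python3 -m jog '[[0,0,5,0,1],[0,0,10,0,1],[0,0,10,0,1]]' >/dev/null;python3 p.py
python3 -m jog '[[0,0,3,0,1],[0,0,5,0,1],[0,0,5,0,1]]' >/dev/null;python3 p.py
```

```text
t 17.7167 tcp fence xy -204.8 267.3 z 0.0002 F fence -1.0 -0.2 0.1
t 17.9667 tcp fence xy -205.0 267.3 z -0.0049 F fence -0.1 -0.6 0.6
```

```bash
python3 -m jog '[[-10,0,0,0,1],[-20,0,0,0,1],[-30,0,0,0,1],[-40,0,0,0,1],[-50,0,0,0,1]]' >/dev/null;python3 p.py
python3 -m jog '[[-10,0,0,0,1],[-20,0,0,0,1],[-30,0,0,0,1],[-40,0,0,0,1],[-45,0,0,0,1]]' >/dev/null;python3 p.py
python3 -m jog '[[-5,0,0,0,1],[-10,0,0,0,1],[-10,0,0,0,1]]' >/dev/null;python3 p.py
python3 - <<'E'
from h import *
import pickle
o=r.get_obs();im=r.camera("wrist");pickle.dump((im,cam("wrist"),o),open("w5.pkl","wb"))
a=cv2.resize(im[:,:,::-1],(400,300));b=r.camera("top")[:,:,::-1][145:325,160:400];print(cam("top")[2])
cv2.imwrite("pics/e5.png",np.hstack([a,cv2.resize(b,(400,300),interpolation=cv2.INTER_CUBIC)]))
E
```

```text
t 18.3833 tcp fence xy -153.5 267.4 z -0.0047 F fence -1.6 0.2 0.2
t 18.8 tcp fence xy -107.7 267.6 z -0.0045 F fence -1.2 -0.6 2.0
t 19.05 tcp fence xy -98.5 267.7 z -0.0045 F fence -0.3 0.0 0.5
[ 0.43219441 -0.0076891   0.98497004]
```

View pics/e5.png

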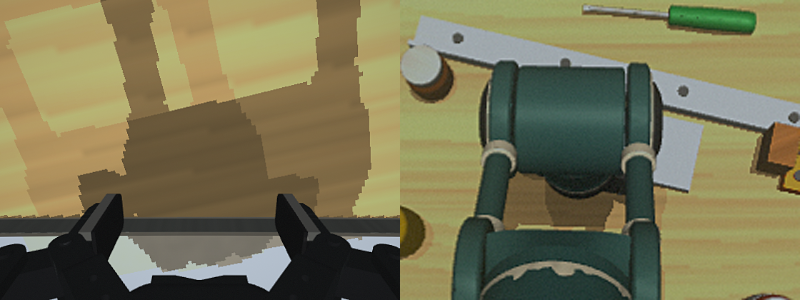

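The strip follows squarely: forces are low and its front edge is about 12 mm short of the fence. Next I go over its far end and push along the fence with the fingers shut, keeping above the jar.

```bash
python3 -m jog '[[6,0,0,0,1],[10,0,0,0,1],[10,0,-40,0,1],[10,0,-80,0,1],[10,0,-120,0,1]]' >/dev/null
python3 -m jog '[[0,0,-20,0,-1],[-29,70,-20,0,-1],[-29,70,-20,0,-1],[-29,70,-20,0,-1]]' >/dev/null;python3 p.py
python3 -m jog '[[-29,70,0,0,-1],[-29,70,0,0,-1],[-29,70,0,0,-1],[-29,70,0,0,-1],[-29,70,0,0,-1]]' | tail -2;python3 p.py
python3 - <<'E'
from h import *
import pickle
o=r.get_obs();im=r.camera("wrist");pickle.dump((im,cam("wrist"),o),open("w6.pkl","wb"))
cv2.imwrite("pics/w6.png",cv2.resize(im[:,:,::-1],(800,600),interpolation=cv2.INTER_CUBIC))
E
```

```text
t 19.9 tcp fence xy -78.7 342.3 z 0.1372 F fence 0.6 -0.3 0.9
finger_gap: -0.0002
finger_force: 0.0
t 20.3167 tcp fence xy -53.4 407.2 z 0.1345 F fence 0.6 0.0 -0.6
```

View pics/w6.png

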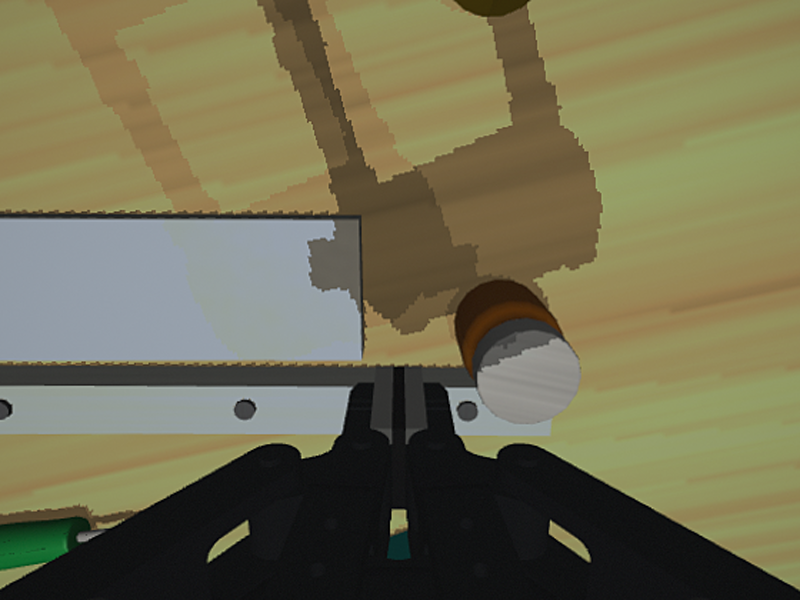

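The strip's end runs from (359,216) to (361,359), parallel to the fence edge at y≈385. The jar's lid is centred at (528,370).

Run:
```python
from h import *
import pickle
im,c,o=pickle.load(open("w6.pkl","rb"))
q=lambda l:(np.array(l,float)+.5)*.7-.5
a=np.load("fr.npz");g=lambda p:np.round(np.c_[(p[:,:2]-a["o"])@a["x"],(p[:,:2]-a["o"])@a["y"]]*1000,1)
print("strip",g(px2w(c,q([(359,217),(361,359),(5,361)]),.018)),"fence",g(px2w(c,q([(10,386),(330,386)]),.025)),"jar",g(px2w(c,q([(528,371)]),.075)))
print(g(o["eef_pos"][None]))
```

```text
strip [[-88.9 386.6]
 [-12.3 386.1]
 [-11.1 196.9]] fence [[1.000e-01 2.021e+02]
 [2.000e-01 3.699e+02]] jar [[-32.9 461. ]]
[[-53.4 407.2]]
```

```bash
python3 -m jog '[[0,0,40,0,-1],[0,0,80,0,-1],[0,0,110,0,-1],[0,0,110,0,-1],[0,0,110,0,-1]]' >/dev/null;python3 p.py
python3 -m jog '[[-2,0,8,0,-1],[-2,0,13,0,-1],[-2,0,13,0,-1]]' >/dev/null;python3 p.py
```

```text
t 20.7833 tcp fence xy -54.8 405.6 z 0.0232 F fence 0.2 -0.3 0.9
t 21.0333 tcp fence xy -49.0 407.9 z 0.0137 F fence 0.1 -1.6 -0.8
```

```bash
python3 -m jog '[[2,0,3,0,-1],[2,-5,3,0,-1],[2,-12,3,0,-1],[2,-20,3,0,-1],[2,-26,3,0,-1]]' >/dev/null;python3 p.py
python3 -m jog '[[0,-8,0,0,-1],[0,-16,0,0,-1],[0,-24,0,0,-1],[0,-32,0,0,-1],[0,-38,0,0,-1]]' >/dev/null;python3 p.py
python3 -m jog '[[0,-3,0,0,-1],[0,-4,0,0,-1],[0,-4,0,0,-1]]' >/dev/null;python3 p.py
```

```text
t 21.45 tcp fence xy -51.8 381.2 z 0.0097 F fence 0.9 2.3 1.2
t 21.8667 tcp fence xy -51.7 342.8 z 0.0096 F fence 0.4 3.5 1.6
t 22.1167 tcp fence xy -51.8 339.4 z 0.0095 F fence 0.2 0.3 1.7
```

```bash
for i in 1 2; do python3 -m jog '[[0,-1,0,0,-1],[0,-2,0,0,-1],[0,-2,0,0,-1]]' >/dev/null;python3 p.py;done
python3 - <<'E'
from h import *
import pickle
o=r.get_obs();im=r.camera("wrist")
a=cv2.resize(im[:,:,::-1],(400,300));b=r.camera("top")[:,:,::-1][170:320,250:450]
cv2.imwrite("pics/e7.png",np.hstack([a,cv2.resize(b,(400,300),interpolation=cv2.INTER_CUBIC)]))
E
```

```text
t 22.3667 tcp fence xy -51.9 338.0 z 0.0094 F fence 0.6 2.0 2.8
t 22.6167 tcp fence xy -52.0 335.8 z 0.0094 F fence -0.6 3.5 2.8
```

View pics/e7.png

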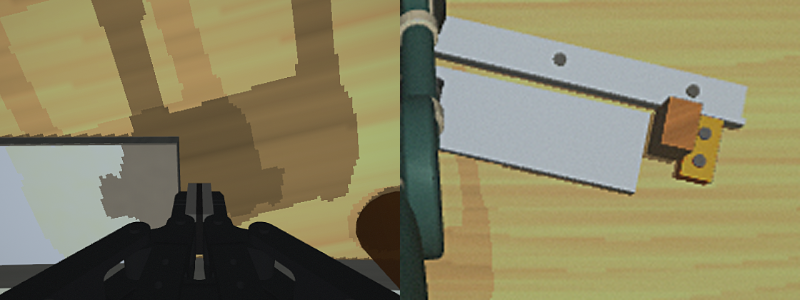

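I've now viewed 12 pictures, two over the limit of 10, so I'll look at no more and continue from numbers. The last view shows the strip end at (641,108)-(634,193), still short of the spacer.

```bash
python3 - <<'E'
from h import *
c=cam("top");a=np.load("fr.npz");g=lambda p:np.round(np.c_[(p[:,:2]-a["o"])@a["x"],(p[:,:2]-a["o"])@a["y"]]*1000,1)
q=lambda l:(np.array(l,float)-[400,0]+.5)/2-.5+[250,170]
print(g(px2w(c,q([(641,110),(634,193)]),.018)), "stop", g(px2w(c,q([(716,119),(710,183)]),.025)))
E
for i in 1 2 3; do python3 -m jog '[[0,-1,0,0,-1],[0,-2,0,0,-1],[0,-2,0,0,-1]]' >/dev/null;python3 p.py;done
```

```text
[[ -8.7  95.1]
 [-86.6  85.7]] stop [[ -2.3  26.3]
 [-62.3  20.4]]
t 22.9667 tcp fence xy -51.9 333.6 z 0.0093 F fence -0.8 3.0 3.2
t 23.2167 tcp fence xy -51.9 331.5 z 0.0093 F fence -0.1 2.8 4.5
t 23.4667 tcp fence xy -51.9 329.6 z 0.0094 F fence -0.7 3.3 4.5
```

```bash
for i in 1 2 3 4; do python3 -m jog '[[0,-1,0,0,-1],[0,-1,0,0,-1]]' >/dev/null;python3 p.py;done
```

```text
t 23.6333 tcp fence xy -51.9 329.4 z 0.0094 F fence 0.6 6.4 3.9
t 23.8 tcp fence xy -51.9 329.2 z 0.0094 F fence -1.0 9.1 2.7
t 23.9667 tcp fence xy -51.9 329.1 z 0.0095 F fence -0.3 11.9 2.5
t 24.1333 tcp fence xy -51.9 329.0 z 0.0095 F fence -0.6 14.5 2.6
```

```bash
python3 -m jog '[[0,4,0,0,-1],[0,7,0,0,-1],[0,7,-40,0,-1],[0,7,-80,0,-1],[0,7,-100,0,-1]]' >/dev/null
python3 -m jog '[[15,-35,0,0,1],[31,-70,0,0,1],[31,-70,0,0,1],[31,-70,0,0,1]]' >/dev/null;python3 p.py
python3 -m jog '[[31,-70,0,0,1],[31,-70,0,0,1],[31,-70,0,0,1],[31,-70,0,0,1],[31,-70,0,0,1]]' |tail -2;python3 p.py
```

```text
t 24.8833 tcp fence xy -84.8 260.1 z 0.108 F fence -0.5 0.1 1.0
finger_gap: 0.0852
finger_force: 0.0
t 25.3 tcp fence xy -113.2 192.8 z 0.109 F fence 0.3 1.0 -0.1
```

```bash
python3 -m jog '[[0,3,40,0,1],[0,3,80,0,1],[0,3,100,0,1],[0,3,100,0,1],[0,3,100,0,1]]' >/dev/null;python3 p.py
python3 -m jog '[[0,0,6,0,1],[0,0,13,0,1],[0,0,13,0,1]]' >/dev/null;python3 p.py
python3 -m jog '[[-4,0,0,0,1],[-8,0,0,0,1],[-13,0,0,0,1],[-18,0,0,0,1],[-18,0,0,0,1]]' >/dev/null;python3 p.py
```

```text
t 25.7167 tcp fence xy -114.4 196.5 z 0.008 F fence 0.5 0.2 0.1
t 25.9667 tcp fence xy -112.8 195.8 z -0.0033 F fence -0.0 -0.7 0.8
t 26.3833 tcp fence xy -94.1 195.6 z -0.0031 F fence -0.3 0.3 -0.4
```

```bash
for i in 1 2 3 4 5 6; do python3 -m jog '[[-1,0,0,0,1],[-2,0,0,0,1]]' >/dev/null;python3 p.py;done
```

```text
t 26.55 tcp fence xy -93.8 195.5 z -0.0038 F fence -2.3 -0.3 1.9
t 26.7167 tcp fence xy -92.4 195.5 z -0.004 F fence -2.5 -0.3 1.5
t 26.8833 tcp fence xy -89.9 195.6 z -0.004 F fence -0.5 0.5 0.0
t 27.05 tcp fence xy -87.6 195.6 z -0.0039 F fence -1.3 0.4 -0.6
t 27.2167 tcp fence xy -87.3 195.7 z -0.004 F fence -7.4 0.9 5.8
t 27.3833 tcp fence xy -87.0 195.8 z -0.0043 F fence -11.4 0.8 8.6
```

```bash
python3 -m jog '[[-2,0,0,0,1],[-2,0,0,0,1],[-2,0,0,0,1]]' >/dev/null;python3 p.py
python3 -m jog '[[4,0,0,0,1],[10,0,0,0,1],[10,0,-40,0,1],[10,0,-80,0,1],[10,0,-112,0,1]]' >/dev/null
python3 -m jog '[[-28,72,0,0,-1],[-28,72,0,0,-1],[-28,72,0,0,-1],[-28,72,0,0,-1]]' >/dev/null;python3 p.py
python3 -m jog '[[-28,72,0,0,-1],[-28,72,0,0,-1],[-28,72,0,0,-1],[-28,72,0,0,-1],[-28,72,0,0,-1]]' >/dev/null;python3 p.py
```

```text
t 27.6333 tcp fence xy -87.1 195.5 z -0.0049 F fence -13.9 0.6 8.0
t 28.3833 tcp fence xy -62.3 269.3 z 0.1093 F fence 0.2 0.2 -0.4
t 28.8 tcp fence xy -36.7 338.7 z 0.1076 F fence 0.4 0.4 -0.9
```

```bash
python3 -m jog '[[3,0,40,0,-1],[3,0,80,0,-1],[3,0,96,0,-1],[3,0,96,0,-1],[3,0,96,0,-1]]' >/dev/null;python3 p.py
python3 -m jog '[[0,-3,0,0,-1],[0,-6,0,0,-1],[0,-6,0,0,-1]]' >/dev/null;python3 p.py
for i in 1 2 3 4 5; do python3 -m jog '[[0,-1,0,0,-1],[0,-1,0,0,-1]]' >/dev/null;python3 p.py;done
```

```text
t 29.2167 tcp fence xy -40.6 337.8 z 0.011 F fence 0.2 0.5 0.9
t 29.4667 tcp fence xy -37.1 333.3 z 0.0148 F fence -0.7 -0.6 0.1
t 29.6333 tcp fence xy -38.1 332.7 z 0.0136 F fence 0.4 -0.2 1.5
t 29.8 tcp fence xy -38.8 331.8 z 0.0126 F fence 0.5 -0.1 0.0
t 29.9667 tcp fence xy -39.1 330.7 z 0.0122 F fence 0.2 0.2 -0.2
t 30.1333 tcp fence xy -39.1 329.6 z 0.0122 F fence 0.3 0.2 0.7
t 30.3 tcp fence xy -39.0 328.6 z 0.0122 F fence -0.2 -0.3 0.1
```

```bash
for i in 1 2 3 4 5; do python3 -m jog '[[0,-1,0,0,-1],[0,-1,0,0,-1]]' >/dev/null;python3 p.py;done
```

```text
t 30.4667 tcp fence xy -39.0 327.6 z 0.0122 F fence 0.4 -0.1 0.9
t 30.6333 tcp fence xy -39.0 326.6 z 0.0123 F fence 0.0 0.9 -0.2
t 30.8 tcp fence xy -39.0 325.6 z 0.0123 F fence 0.3 0.5 -0.0
t 30.9667 tcp fence xy -39.0 324.7 z 0.0123 F fence -0.4 -0.1 0.6
t 31.1333 tcp fence xy -38.9 324.2 z 0.0123 F fence 0.6 2.7 -0.5
```

```bash
for i in 1 2 3; do python3 -m jog '[[0,-1,0,0,-1],[0,-1,0,0,-1],[0,-1,0,0,-1]]' >/dev/null;python3 p.py;done
python3 -m jog '[[0,7,0,0,-1],[0,7,0,0,-1],[0,7,-40,0,-1],[0,7,-80,0,-1],[0,7,-112,0,-1]]' >/dev/null
python3 -m jog '[[15,-82,0,0,1],[15,-82,0,0,1],[15,-82,0,0,1],[15,-82,0,0,1]]' >/dev/null
python3 -m jog '[[15,-82,0,0,1],[15,-82,0,0,1],[15,-82,0,0,1],[15,-82,0,0,1]]' >/dev/null
python3 -m jog '[[15,-72,0,0,1],[15,-72,0,0,1],[15,-72,0,0,1],[15,-72,0,0,1],[15,-72,0,0,1]]' >/dev/null;python3 p.py
python3 - <<'E'
from h import *
import pickle
o=r.get_obs();c=cam("wrist");im=r.camera("wrist");pickle.dump((im,c,o),open("w8.pkl","wb"))
hsv=cv2.cvtColor(im,cv2.COLOR_RGB2HSV)
a=np.load("fr.npz");w=lambda x,y,z:np.r_[a["o"]+(x*a["x"]+y*a["y"])/1000,z/1000]
# expected positions of key points
for n,P in dict(spTopNear=(-44,62,70),spTopFarR=(0,77,70),strip=(-40,90,18),stripEdge=(-78,85,18),stop=(-50,33,25),fence=(0,200,25)).items():
    p=w2px(c,[w(*P)])[0];print(n,p.round(0),end=" ")
    x,y=p.astype(int)
    if 0<=x<560 and 0<=y<420: print(im[y,x],hsv[y,x])
E
```

```text
t 31.3833 tcp fence xy -39.0 324.1 z 0.0123 F fence -0.2 6.2 -1.3
t 31.6333 tcp fence xy -39.0 324.0 z 0.0124 F fence 0.1 9.1 -1.5
t 31.8833 tcp fence xy -38.9 323.9 z 0.0125 F fence -1.0 12.1 -1.4
t 33.3833 tcp fence xy -82.8 92.9 z 0.1242 F fence -0.1 0.7 0.7
spTopNear [228. 290.] [127  83  41] [ 15 173 127]
spTopFarR [254. 352.] [148 145  95] [ 28  91 148]
strip [275. 259.] [147 157 168] [106  32 168]
stripEdge [268. 210.] [37 38 37] [60  7 38]
stop [195. 250.] [110  46   7] [ 11 239 110]
fence [421. 312.] [14 14 14] [ 0  0 14]
```

```bash
cat > prof.py <<'E'
from h import *
import pickle,sys
im,c,o=pickle.load(open(sys.argv[1],"rb"))
a=np.load("fr.npz");hsv=cv2.cvtColor(im,cv2.COLOR_RGB2HSV)
def S(pts):
    P=[np.r_[a["o"]+(x*a["x"]+y*a["y"])/1000,z/1000] for x,y,z in pts]
    u=w2px(c,P).astype(np.float32)
    v=cv2.remap(hsv,u[:,0].reshape(1,-1),u[:,1].reshape(1,-1),cv2.INTER_NEAREST)[0]
    return "".join("W" if s<60 and V>95 else "k" if V<70 else "o" if h<14 and s>200 else "b" if h<18 and s>120 else "g" if s<60 else "." for h,s,V in v)
print("along y 50..100 (z18), step1")
for x in (-75,-65,-55,-48): print(x,S([(x,y,18) for y in range(50,101)]))
print("along x -90..10 z18")
for y in (100,130,160,190): print(y,S([(x,y,18) for x in range(-90,11)]))
print("spacer top z70: along y 40..85")
for x in (-40,-30,-20,-10): print(x,S([(x,y,70) for y in range(40,86)]))
print("along x -50..5 z70")
for y in (52,57,62,67,72): print(y,S([(x,y,70) for x in range(-50,6)]))
print("stop z25 y 10..60");
for x in (-58,-52): print(x,S([(x,y,25) for y in range(10,61)]))
print("fence z25 x -15..15")
for y in (100,130,160,190): print(y,S([(x,y,25) for x in range(-15,16)]))
E
python3 prof.py w8.pkl
```

```text
along y 50..100 (z18), step1
-75 ............................WWWWWWWWWWWWWWWWWWWWWWW
-65 k...........................WWWWWWWWWWWWWWggggWWWWW
-55 k..........................bWWWWWWWWWWWWWWWWWWWWWWW
-48 kkkkkkkkkkkkkkkkkkkkkkkkkkkkWWWWWWWWWWWWWWWWWWWWWWW
along x -90..10 z18
100 .........kkkkggWWWWWWWWWWWWggWWWWWWWWWWWWWWWWWWWWWWWWWWWWWWWWWWWWWWWWWWWWWWWWWWWWWWWWWWWWWkkkgWWWWWWW
130 .........kkkkkggWWWWWWWWWWWWWWWWWWWWWWWWWWWWWWWWWWWWWWWWWWWWWWWWWWWWWWWWWWWWWWWWWWWWWWWWWWkkkkWWWWWWW
160 .........kkkkkWWWWWWWWWWWWWWWWWWWWWWWWWWWWWWWWWWWWWWWWWWWWWWWWWWWWWWWWWWWWWWWWWWWWWWWWWWWWkkkkgWWWWWW
190 .........kkkkkWWWWWWWWWWWWWWWWWWWWWWWWWWWWWWWWWWWWWWWWWWWWWWkkkkkkkkkkkkkkkkkkkkkkkkkkkkkkkkkkkkkkkkk
spacer top z70: along y 40..85
-40 ggkkkk.gbbbbbbbbbbbbbbbbbbbbbbbbbbbbbbkkkWWWWW
-30 WWWWWWWWbbbbbbbbbbbbbbbbbbbbbbbbbbbbbbkkWWWWWW
-20 WWWWWWWWbbbbbbbbbbbbbbbbbbbbbbbbbbbbbbkWWWWWWW
-10 WWWWWWWWbbbbbbbbbbbbbbbbbbbbbbbbbbbbbkkWWWWWWW
along x -50..5 z70
52 kkkkkbbbbbbbbbbbbbbbbbbbbbbbbbbbbbbbbbbbbbbbbbbbb.......
57 kkkkkbbbbbbbbbbbbbbbbbbbbbbbbbbbbbbbbbbbbbbbbbbbb.......
62 kkkkkkbbbbbbbbbbbbbbbbbbbbbbbbbbbbbbbbbbbbbbbbbbb.......
67 kkkkkbbbbbbbbbbbbbbbbbbbbbbbbbbbbbbbbbbbbbbbbbbbb.......
72 kkkkkbbbbbbbbbbbbbbbbbbbbbbbbbbbbbbbbbbbbbbbbbbbb.......
stop z25 y 10..60
-58 ..........bb.........................bkkkk.........
-52 .....................................bkkkkkkkkkkkkk
fence z25 x -15..15
100 WWWWWWWWWWkkkkgWWWWWWWWWWWWWWWW
130 WWWWWWWWWWkkkkkWWWWWWWWWWWWWWWW
160 WWWWWWWWWWkkkkgWWWWWWWWWWWWWWWW
190 kkkkkkkkkkkkkkkkkkkkkkkkkkkkkkk
```

The measurements agree: the strip end is against the spacer at y≈78 mm, its edge is along the fence with no measurable gap, and the spacer is square and upright against the stop. Handing in.

```bash
python3 -c "
from bench import r
print(r.sign_off())"
```

```text
the job is handed in; nothing more can be done
None
```

The job is handed in: by my last camera measurement the spacer stands square in the stop–fence corner and the strip lies flush along the fence, butted against it. No verdict came back. The bystanders were not checked at the end, and I viewed 12 pictures against the limit of 10.

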